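# Seat the thread comb leaf in the lead screw

## Task

A lead screw from the lab's lifting stage lies in the checking cradle. From the white tray take the comb leaf whose tooth spacing matches the screw's thread, lay it flat on the cradle's ledge with its teeth towards the screw, feel along the thread until all the teeth drop into the grooves, press it home gently (about 10 N for a second, never 20 N or more against the screw), then let go and leave it lying flat and fully home. Leave the other leaf, the glass bottle, the tube rack and the pipette where they are.

Things in the scene. Friction and masses are not known exactly. Their poses are not given: they have to be found in the camera images.
- cradle: Fixed checking cradle: grey base plate 170 (x) x 190 (y) x 12 mm, two end blocks 56 mm high (at x = 45, y = -82 and 82 mm, each 44 x 16 mm) carrying the lead screw along y. Origin: centre of the base's underside, on the bench; x from the ledge towards the screw, z up.
- ledge (a point): Centre of the flat top of the cradle's dark steel ledge, 42 mm above the bench; the ledge spans 98 mm along cradle x and 130 mm along y about this point, which is 29 mm in -x of the cradle's origin and 74 mm in -x of the screw's axis.
- screw: Steel lead screw; cannot turn, and its sprung bearings yield 1 mm in +x per 8 N of push. Crest diameter 40 mm, pitch 10, crests 2.6 wide, grooves 4.5 deep, 7.4 wide at the mouth, 6 at the bottom; threaded over y = -60 to 60. Origin: mid length on its axis, 45 mm up and 45 mm in +x of the cradle's origin when unpushed; axes as the cradle's. This pose does NOT tell where the grooves lie along y.
- thread_zone (a point): Middle of the thread's side that faces the ledge, at crest level (20 mm in -x of the screw's axis, 45 mm above the bench). The grooves lie anywhere within half a pitch (5 mm either way along y), different every time: a groove or a ridge may be at this point. Find them by feel or by eye.
- tray: Fixed low white tray 104 (x) x 216 (y) x 8 mm (rims 12 mm high on its two short sides) on which the two leaves lie side by side, about 108 mm apart, in either order. Origin: centre of its underside.
- leaf: Matching comb leaf: loose flat steel plate 66 wide (y), x = -24 to 32, 6 mm thick, 0.16 to 0.26 kg. On its +x edge 7 teeth at 10 mm pitch, one at y = 0; each 4 mm long, 5.4 wide at the tip, 6.2 at the root. Origin: on its underside, x to the teeth, z up; starts with x away from the robot within 0.5 rad. Fully home, its origin is 52 mm in -x of the screw's axis; teeth on the crests, 56 mm.
- tab (a point): Centre of the matching leaf's upright grip tab: 12 mm thick (leaf x), 36 mm wide (leaf y), from 6 to 42 mm above the leaf's underside; this point is 8 mm in -x from the leaf's origin and 26 mm above its underside. Pinch it from above across its 12 mm thickness; a grip of 40 to 60 N is plenty.
- teeth_left (a point): Tip line of the matching leaf's teeth at the tooth y = +30 mm (x = 36, z = 3 mm in the leaf's frame).
- teeth_right (a point): Tip line of the matching leaf's teeth at the tooth y = -30 mm (x = 36, z = 3 mm in the leaf's frame).
- other_leaf: The other comb leaf, same plate and tab but 4 wider teeth at 15 mm pitch: it does not match. Stays in the tray. Origin and axes as for the matching leaf.
- bottle: Glass bottle with orange cap, 60 mm across, 130 mm tall, beyond the tray. Bystander. Origin: centre of its underside.
- tube_rack: Clear rack 60 x 200 mm with glass tubes, 91 mm tall, beyond the cradle. Bystander. Origin: centre of its underside.
- pipette: White pipette 240 mm long, 26 mm thick, lying on the bench to the right beyond the tray. Bystander. Origin: on the bench below its barrel; x along it.
Not all that is in view belongs to the job. Leave any red look-alike of the leaf alone.

How it is judged:
By the outcome, as a careful person would: the job done as asked, in the order asked, and still so for the second after the job is handed in, with the robot touching nothing.
It also fails if it takes over 72 s, if anything falls off the work surface, if the arm or the gripper's body presses on something with over 40 N, if the wrist force passes 120 N, or if a joint passes its speed limit or range.

## Robot

A 6-joint arm with a two-finger parallel gripper is mounted at the origin on the work surface. World frame = base frame: x ahead of the robot, y to its left, z up, the work surface at z = 0. Lengths are in m, angles in rad, forces in N, time in s.
With the tool pointing down it reaches from about 0.15 to 0.775 m from the base axis. Payload 6.1 kg.
Tool frame: the origin (TCP) lies midway between the tips of the shut fingers; the grasp point (between the pads) lies 19 mm behind it (ctrl.hold_point_z is the distance from the TCP to the grasp point, in m); z points along the fingers, y is the direction in which the jaws open and shut (so a half turn about z gives the same grasp; the last joint's range is limited). The gripper opens to 85 mm and grips with 20 to 120 N. Pads are 22 mm wide; open, the fingers measure 114 mm over their backs; the gripper's body (76 mm by 85 mm) begins 54 mm behind the grasp point. The pads swing forward as they close: fully open they stand 13 mm farther back than shut.
Start: joints at [-1.222, 0.126, -0.04, 1.405, 0, 1.571], TCP at [0.179, -0.493, 0.231] pointing down, gripper open.
Joint ranges: [-2.72, 2.72], [-0.95, 1.95], [-1.27, 1.35], [-1.78, 2.02], [-1.46, 1.47], [-3.14, 3.14]. Speed limits (rad/s): [2.39, 2.39, 3.01, 3.14, 3.14, 3.14].

## Interface

Orientations are given as a unit quaternion [x, y, z, w].
In Python, from rig import ctrl gives the robot as it stands. Calls block until the motion is done:
- ctrl.move_ptp(position, orientation): joint-space move of the TCP to a pose.
- ctrl.move_l(position, max_speed=0.15, rot=None, contact_N=None): straight line of the TCP; rot=None keeps the orientation; max_speed is the mean speed in m/s. With contact_N (N) it stops when the force on the tool has changed by that much, and returns True; else False.
- ctrl.set_joints(angles): joint-space move.
- ctrl.release() and ctrl.gripper_close(grasp_force=None): open the fingers fully, or close them until they stop; grasp_force is the grip in N (None keeps the last).
- ctrl.sleep(seconds).
- ctrl.ik(position, orientation): joint angles nearest the present ones, or None.
- ctrl.capture(name): name is "scene" or "top" or "wrist"; returns a dict with "pixels" (420x560x3 uint8, red, green, blue), "range_z" (420x560 float32, m along the optical axis (not along the pixel's ray), 0 where there is no reading), "camera_matrix" (3x3 intrinsics, pixels), "R" (3x3) and "t" (3): a world point X has camera coordinates R X + t. Camera axes: x right, y down, z forward; pixel columns grow to the right and rows downward; lengths in m; the calibration is good to about 2 mm. The wrist camera is an equidistant fisheye: a pixel r from the principal point sees the ray r / f radians off the axis. A picture is of the moment at which its call begins.
A pose or a line that the arm cannot do raises ctrl.PlanningError and nothing moves.
- ctrl.job_done(): hands the job in, once; it reports no verdict.
Trained networks look in a picture, given as the dict that the camera call returned (one of the last four; its "shot" number tells which), for a name from the list of things; names that differ only in an ending like _2 or _b are one class to them, and where a whole thing is asked for, a point or a joint stands for the part that bears it (a point fixed in the world has none). Each returns a list of dicts, best first, with "score" (0 to 1); they miss things now and then, are a little off and sometimes report something else, mostly with a low value. They report only what shows in the picture. A call takes as long as a camera call. They do not tell look-alikes from the thing itself.
- ctrl.look_for(picture, label): "position" ([x, y, z] in m, in world coordinates, good to about 4 mm: the middle of the surface that is visible of it).
- ctrl.masks_of(picture, label): "pixels" (420x560 bool, what is visible of it).
Readings, each from a call of its own:
- ctrl.current_time_s(): time.
- ctrl.current_joint_positions(): joint angles.
- ctrl.current_qd(): joint speeds.
- ctrl.current_tau(): joint torques, N m.
- ctrl.current_position(): TCP position.
- ctrl.current_tcp_rot(): TCP orientation.
- ctrl.current_force(): force on the tool from outside, world axes, zero at the start.
- ctrl.current_moment(): the same for the moment, N m.
- ctrl.current_opening(): opening from 0.0 (shut) to 1.0 (fully open).
Only numpy, scipy, OpenCV 4.12 (cv2) and the standard library are available. Lean on these libraries where they do the work, as an engineer would, in place of code of your own. Each camera call takes 0.05 s, during which the arm holds its last target. There are 200 camera calls.

## Working session

There is one attempt and no reset: what is moved stays moved. The work goes in short steps, each a Python script; the robot and the scene stay as the last script left them, time stands still between calls to the robot, and variables do not carry over. Pictures are saved under pics/ and viewed, about 8 in all and at most 12, crops included, and the job is handed in when it is done.

```bash
ls; mkdir -p pics; python3 - <<'E'
from rig import ctrl
import cv2,numpy as np
for n in ("scene","top"):
    p=ctrl.capture(n); cv2.imwrite(f"pics/{n}0.png",p["pixels"][:,:,::-1])
    print(n,p["camera_matrix"].tolist(),np.round(p["R"],3).tolist(),np.round(p["t"],3).tolist())
    for l in ("cradle","ledge","screw","thread_zone","tray","leaf","tab","other_leaf","bottle","tube_rack","pipette"):
        print(l,[(np.round(d["position"],3).tolist(),round(d["score"],2)) for d in ctrl.look_for(p,l)])
print(ctrl.current_time_s(),ctrl.current_tcp_rot(),ctrl.hold_point_z)
E
```

```text
pics
scene [[388.11908703998756, 0.0, 288.1501152709835], [0.0, 388.11908703998756, 203.87419712369137], [0.0, 0.0, 1.0]] [[0.743, 0.669, -0.022], [0.438, -0.51, -0.74], [-0.506, 0.54, -0.672]] [-0.377, -0.257, 1.262]
cradle [([0.583, 0.091, 0.046], 0.67), ([0.523, -0.27, 0.016], 0.22)]
ledge [([0.584, 0.085, 0.041], 0.82)]
screw []
thread_zone [([0.602, 0.11, 0.063], 0.87)]
tray [([0.541, -0.216, 0.012], 0.84)]
leaf [([0.525, -0.271, 0.012], 0.95), ([0.421, -0.399, 0.009], 0.92), ([0.37, -0.244, 0.006], 0.71)]
tab [([0.423, -0.398, 0.002], 0.79), ([0.37, -0.243, 0.01], 0.69), ([0.518, -0.275, 0.017], 0.61), ([0.52, -0.161, 0.014], 0.56), ([0.741, -0.363, 0.026], 0.46)]
other_leaf [([0.521, -0.162, 0.012], 0.89)]
bottle [([0.715, -0.121, 0.092], 0.96)]
tube_rack [([0.78, 0.083, 0.058], 0.93), ([0.522, -0.271, 0.011], 0.21)]
pipette [([0.739, -0.361, 0.024], 0.61)]
top [[531.7433989956144, 0.0, 278.04134918927286], [0.0, 531.7433989956144, 201.74790365645015], [0.0, 0.0, 1.0]] [[0.021, -1.0, 0.013], [-0.998, -0.022, -0.063], [0.063, -0.012, -0.998]] [-0.125, 0.557, 1.308]
cradle [([0.551, 0.112, 0.046], 0.59), ([0.692, -0.106, 0.133], 0.34)]
ledge [([0.549, 0.112, 0.041], 0.84)]
screw [([0.59, 0.118, 0.057], 0.82)]
thread_zone [([0.594, 0.119, 0.053], 0.92)]
tray [([0.521, -0.212, 0.008], 0.6)]
leaf [([0.362, -0.24, 0.004], 0.91), ([0.526, -0.272, 0.012], 0.71), ([0.412, -0.4, 0.007], 0.64), ([0.693, -0.104, 0.127], 0.16)]
tab [([0.41, -0.395, 0.004], 0.89), ([0.525, -0.269, 0.014], 0.83), ([0.363, -0.24, 0.01], 0.79)]
other_leaf [([0.527, -0.156, 0.011], 0.87)]
bottle []
tube_rack [([0.756, 0.112, 0.06], 0.64)]
pipette []
1.2 [ 9.84833635e-01  1.73501326e-01 -1.13634739e-05 -1.76618706e-06] 0.0187
```

View pics/top0.png

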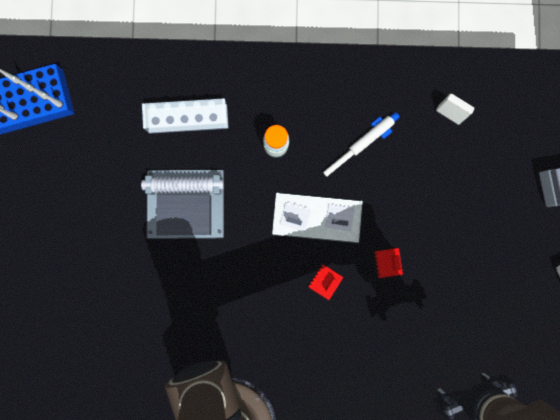

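View pics/scene0.png

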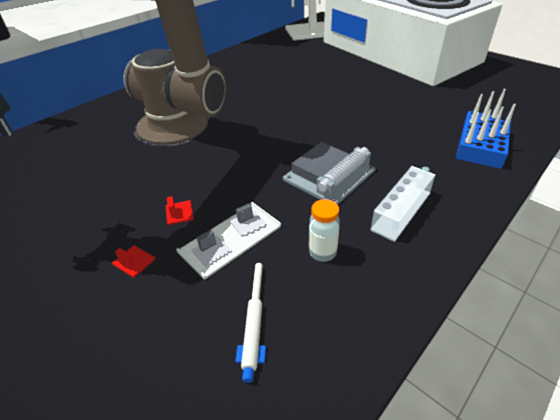

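The top view shows the cradle at about (185,205) and the tray at (318,217) with two leaves at (295,213) and (341,215). The red decoys are at (326,283) and (389,263). The scene view agrees. Next I'll look at the leaves up close with the wrist camera.

```bash
python3 - <<'E'
from rig import ctrl
import cv2,numpy as np
q=[0.7071068,0.7071068,0,0]
for qq in (q,[0.7071068,-0.7071068,0,0]): print(ctrl.ik([0.50,-0.215,0.26],qq), ctrl.ik([0.54,0.1,0.08],qq))
t0=ctrl.current_time_s()
ctrl.move_ptp([0.46,-0.215,0.24],q)
p=ctrl.capture("wrist"); cv2.imwrite("pics/w1.png",p["pixels"][:,:,::-1]); np.savez("w1.npz",**{k:p[k] for k in("pixels","range_z","camera_matrix","R","t")})
print(p["camera_matrix"].tolist(),np.round(p["R"],3).tolist(),np.round(p["t"],3).tolist(), np.round(-p["R"].T@p["t"],3))
for l in("leaf","other_leaf","tab","teeth_left","teeth_right","tray"):print(l,[(np.round(d["position"],3).tolist(),round(d["score"],2)) for d in ctrl.look_for(p,l)])
print(ctrl.current_time_s()-t0, ctrl.current_position())
E
```

```text
[-0.40609806  0.16515935  0.06907314  1.47471011  0.          1.16469827] [ 0.18311082  0.2133543  -0.26986463  1.0875774   0.          1.75390714]
[-0.40609806  0.16515935  0.06907314  1.47471011  0.         -1.97689439] [ 0.18311082  0.2133543  -0.26986463  1.0875774   0.         -1.38768551]
[[325.19226210127806, 0.0, 280.07101993029033], [0.0, 325.19226210127806, 212.44686535224758], [0.0, 0.0, 1.0]] [[1.0, -0.001, -0.001], [-0.0, -0.964, 0.266], [-0.001, -0.266, -0.964]] [-0.46, -0.245, 0.329] [ 0.46  -0.149  0.382]
leaf [([0.412, -0.396, 0.006], 0.85), ([0.365, -0.238, 0.009], 0.77), ([0.527, -0.262, 0.018], 0.64), ([0.709, -0.321, 0.014], 0.16)]
other_leaf [([0.523, -0.159, 0.014], 0.65)]
tab [([0.52, -0.266, 0.01], 0.85), ([0.363, -0.237, 0.007], 0.69)]
teeth_left [([0.419, -0.397, 0.009], 0.84), ([0.522, -0.265, 0.018], 0.79), ([0.363, -0.24, 0.011], 0.6)]
teeth_right [([0.364, -0.238, 0.005], 0.9), ([0.522, -0.26, 0.017], 0.78), ([0.412, -0.396, 0.003], 0.56)]
tray [([0.517, -0.211, 0.009], 0.65), ([0.683, -0.11, 0.108], 0.24)]
1.8167000000000002 [ 0.45975314 -0.21550292  0.23997344]
```

View pics/w1.png

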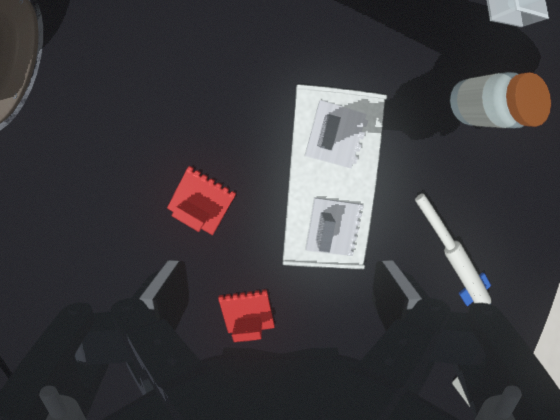

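The leaf at (335,226), y≈-0.265, has the finer teeth. The one at (337,133) has wide teeth. I'll rectify a nearer view to measure its pose.

```bash
cat > h.py <<'E'
import cv2,numpy as np
from rig import ctrl
Q=np.array([0.7071068,0.7071068,0,0])
def quat(yaw): # tool down, tool y along world direction at angle yaw
    a=(yaw-0+np.pi/2)/2; return [np.cos(a),np.sin(a),0,0]
def proj(p,X):
    c=X@p["R"].T+p["t"]; r=np.hypot(c[...,0],c[...,1]); th=np.arctan2(r,c[...,2]); K=p["camera_matrix"]
    s=K[0,0]*th/np.maximum(r,1e-9); return (c[...,0]*s+K[0,2]).astype(np.float32),(c[...,1]*s+K[1,2]).astype(np.float32)
def ortho(p,x0,x1,y0,y1,z,res=0.00025): # rows: x downward from x1, cols: y from y1 leftmost
    xs=np.arange(x1,x0,-res); ys=np.arange(y1,y0,-res)
    X=np.stack([*np.meshgrid(xs,ys,indexing="ij"),np.full((len(xs),len(ys)),z)],-1)
    u,v=proj(p,X); return cv2.remap(p["pixels"],u,v,cv2.INTER_CUBIC)
def cloud(p):
    K=p["camera_matrix"]; v,u=np.mgrid[:420,:560].astype(float); a=(u-K[0,2])/K[0,0]; b=(v-K[1,2])/K[0,0]; th=np.hypot(a,b)
    k=np.tan(np.minimum(th,1.4))/np.maximum(th,1e-9); z=p["range_z"]; c=np.stack([a*k*z,b*k*z,z],-1)
    X=(c-p["t"])@p["R"]; X[(z<=0)|(th>1.2)]=np.nan; return X
E
python3 - <<'E'
from h import *
print(quat(0))
t0=ctrl.current_time_s()
ctrl.move_ptp([0.50,-0.31,0.19],quat(0))
p=ctrl.capture("wrist"); np.savez("w2.npz",**{k:p[k] for k in("pixels","range_z","camera_matrix","R","t")})
im=ortho(p,0.45,0.59,-0.325,-0.125,0.014); cv2.imwrite("pics/o2.png",im[:,:,::-1])
X=cloud(p)
for ylo,yhi in((-0.325,-0.215),(-0.205,-0.1)):
    m=(X[...,1]>ylo)&(X[...,1]<yhi)&(X[...,0]>0.45)&(X[...,0]<0.59)
    s=X[m&(X[...,2]>0.043)&(X[...,2]<0.06)]
    r=cv2.minAreaRect(s[:,:2].astype(np.float32)*1000); print(len(s),np.median(s[:,2]),r)
    print("tray z",np.percentile(X[m][:,2],[5,20,50,80,95]))
print(ctrl.current_time_s()-t0)
E
```

```text
[np.float64(0.7071067811865476), np.float64(0.7071067811865475), 0, 0]
570 0.04888188621053038 ((510.3988342285156, -268.1457824707031), (35.580596923828125, 12.729645729064941), 82.1988754272461)
tray z [-0.00058286  0.01147249  0.26469652  0.28292984  0.28964866]
568 0.048977254454144775 ((510.7571105957031, -156.02207946777344), (36.558528900146484, 12.99660587310791), 75.95082092285156)
tray z [-0.00161534 -0.00021845  0.00718102  0.01289174  0.03558122]
0.5832999999999999
```

View pics/o2.png

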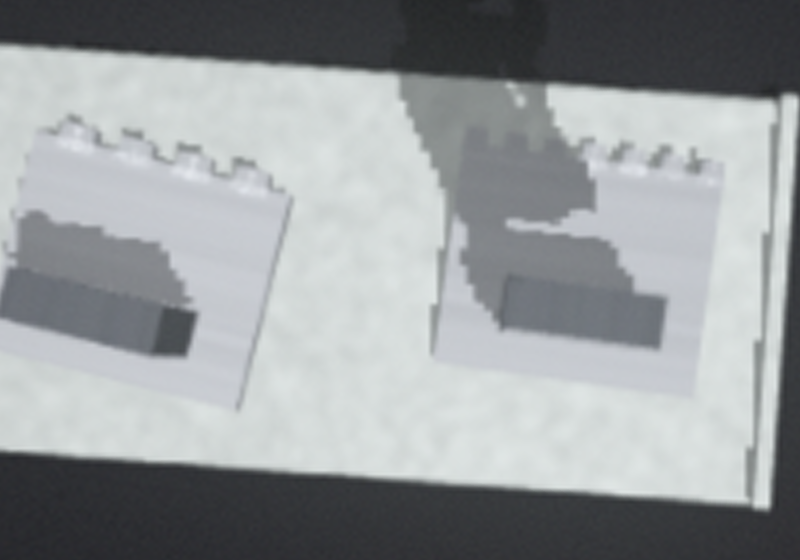

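The rectified view confirms it: the right leaf, with its tab at (583,312), has 7 fine teeth and the left leaf has 4 wide ones. The tab centre is (0.510,-0.268) and the leaf yaw is about -0.136. Before grasping I'll survey the cradle.

```bash
python3 - <<'E'
from h import *
t0=ctrl.current_time_s()
ctrl.move_ptp([0.50,0.04,0.22],quat(0))
p=ctrl.capture("wrist"); np.savez("w3.npz",**{k:p[k] for k in("pixels","range_z","camera_matrix","R","t")})
im=ortho(p,0.47,0.66,0.0,0.22,0.045,0.0003); cv2.imwrite("pics/o3.png",im[:,:,::-1])
X=cloud(p)
m=(X[...,1]>0)&(X[...,1]<0.22)&(X[...,0]>0.44)&(X[...,0]<0.68)
for lo,hi in((0.036,0.0445),(0.0465,0.058),(0.058,0.07)):
    s=X[m&(X[...,2]>lo)&(X[...,2]<hi)]
    print(lo,len(s),np.median(s[:,2]),cv2.minAreaRect(s[:,:2].astype(np.float32)*1000))
print(ctrl.current_time_s()-t0)
E
```

```text
0.036 13006 0.040956071011637285 ((542.1929321289062, 121.69464874267578), (142.91151428222656, 186.35470581054688), 1.8634295463562012)
0.0465 3830 0.05481331779188839 ((593.6295776367188, 119.13636016845703), (44.21092987060547, 196.87521362304688), 1.7246781587600708)
0.058 2738 0.06019248047341208 ((593.5189819335938, 128.95248413085938), (31.125629425048828, 168.421142578125), 2.4564435482025146)
1.3749999999999996
```

View pics/o3.png

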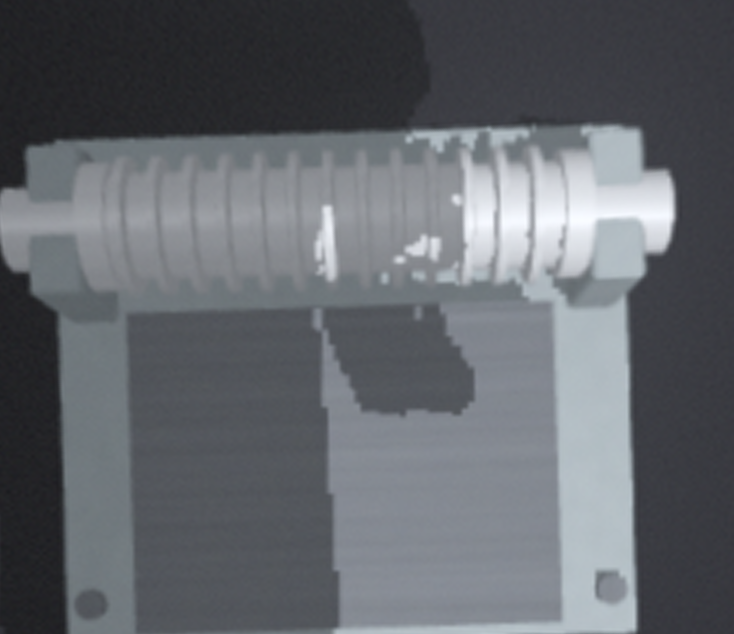

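The cradle yaw is about +0.030, the ledge's front edge runs from (130,315) to (552,303), and the screw axis is near (0.593,0.119). The ridges on the near side are visible about every 34 px along row 280. Next I'll zoom in there for the groove phase.

```bash
python3 - <<'E'
from h import *
p=dict(np.load("w3.npz")); a=0.030; c=np.array([0.5932,0.1188])
ex=np.array([np.cos(a),np.sin(a)]); ey=np.array([-np.sin(a),np.cos(a)])
xs=np.arange(-8,-28,-0.1)/1e3; ys=np.arange(40,-40,-0.1)/1e3
G=c+xs[:,None,None]*ex+ys[None,:,None]*ey
X=np.concatenate([G,np.full(G.shape[:2]+(1,),0.045)],-1)
im=cv2.remap(p["pixels"],*proj(p,X),cv2.INTER_CUBIC)
g=im.mean(2)
for x in(-14,-15,-16,-17,-18,-19,-20,-21,-22):
    r=g[int((-8-x)*10)-3:int((-8-x)*10)+4].mean(0); r=r-cv2.GaussianBlur(r[None],(0,0),60)[0]
    f=np.sum(r*np.exp(-2j*np.pi*ys/0.010)); print(x,round(abs(f)/len(r),2),"bright peak at y mod10:",round((-np.angle(f)/(2*np.pi)*10),2))
im=cv2.normalize(im,None,0,255,cv2.NORM_MINMAX)
for k in range(-35,40,5): cv2.line(im,(int((40-k)*10),0),(int((40-k)*10),4 if k%10 else 10),(255,0,0),1)
cv2.imwrite("pics/o4.png",cv2.resize(im,(800,400),interpolation=cv2.INTER_CUBIC)[:,:,::-1])
E
```

```text
-14 3.32 bright peak at y mod10: 3.06
-15 2.56 bright peak at y mod10: 2.9
-16 1.87 bright peak at y mod10: 2.79
-17 1.17 bright peak at y mod10: 3.22
-18 0.51 bright peak at y mod10: 2.15
-19 2.26 bright peak at y mod10: 2.27
-20 1.52 bright peak at y mod10: 2.24
-21 0.27 bright peak at y mod10: 2.14
-22 0.02 bright peak at y mod10: 1.36
```

View pics/o4.png

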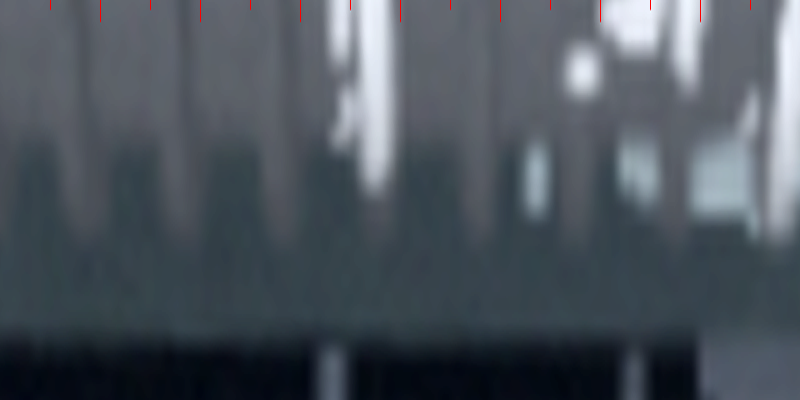

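The ridges are at columns 85, 182, 282, 377, 478… so the grooves lie at cradle y ≈ -2.8 mm (mod 10). Now I'll grasp the leaf.

```bash
python3 - <<'E'
from h import *
t0=ctrl.current_time_s()
yaw=-0.136; x,y=0.5104,-0.2681
ctrl.move_ptp([x,y,0.10],quat(yaw))
print(ctrl.move_l([x,y,0.024],0.1,contact_N=8), ctrl.current_position())
ctrl.gripper_close(50); print("open",ctrl.current_opening(), ctrl.current_force())
ctrl.move_l([x,y,0.034],0.05); print(ctrl.current_force(),ctrl.current_opening())
ctrl.move_l([x,y,0.13],0.15)
p=ctrl.capture("wrist"); np.savez("w5.npz",**{k:p[k] for k in("pixels","range_z","camera_matrix","R","t")})
# ortho in tool/leaf frame, leaf underside nominal tcp z -0.0158 ; top surface +6 mm
P=ctrl.current_position(); ex=np.array([np.cos(yaw),np.sin(yaw)]); ey=np.array([-ex[1],ex[0]])
xs=np.arange(60,-40,-0.2)/1e3; ys=np.arange(60,-60,-0.2)/1e3
G=P[:2]+xs[:,None,None]*ex+ys[None,:,None]*ey
X=np.concatenate([G,np.full(G.shape[:2]+(1,),P[2]-0.0158+0.006)],-1)
im=cv2.remap(p["pixels"],*proj(p,X),cv2.INTER_CUBIC); cv2.imwrite("pics/o5.png",im[:,:,::-1])
print(P,ctrl.current_tcp_rot(),ctrl.current_opening(),ctrl.current_time_s()-t0)
E
```

```text
False [ 0.51090105 -0.26818442  0.02464159]
open 0.12945147935074233 [ 0.76755403 -0.12468374  0.72688625]
[-0.36408548 -0.0138466  -2.4634031 ] 0.1267410559938029
[ 0.50969873 -0.26773106  0.12858464] [ 7.53512492e-01  6.57432622e-01 -4.20443192e-04 -1.04599645e-03] 0.13000349487599008 4.0167
```

View pics/o5.png

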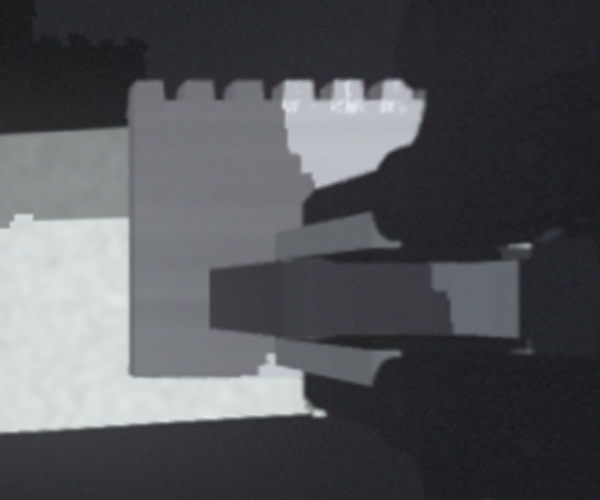

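The leaf is held square. Tooth centres at columns 147, 197, 245, 299, 347 and 394 put the middle tooth about +0.5 mm from the tool axis, with the tips at +44 mm as expected. Now I'll move to the ledge and set it down.

```bash
cat >> h.py <<'E'
A=0.030; C=np.array([0.5932,0.1188]); EX=np.array([np.cos(A),np.sin(A)]); EY=np.array([-EX[1],EX[0]])
def W(dx,dy,z): return [*(C+dx/1e3*EX+dy/1e3*EY),z]     # mm about the screw's axis
def st(tag=""):
    P=ctrl.current_position(); d=(P[:2]-C)*1e3; F=ctrl.current_force()
    print(tag,"dx %.2f dy %.2f z %.2f"%(d@EX,d@EY,P[2]*1e3),"F x %.2f y %.2f z %.2f"%(F[:2]@EX,F[:2]@EY,F[2]),"t %.1f"%ctrl.current_time_s(),flush=True)
E
python3 - <<'E'
from h import *
ctrl.move_ptp(W(-80,-3.3,0.12),quat(A)); st("above")
ctrl.move_l(W(-76,-3.3,0.066),0.12); ctrl.sleep(0.3); st("near")
print(ctrl.move_l(W(-76,-3.3,0.054),0.015,contact_N=3)); st("down"); ctrl.sleep(0.3); st()
print(ctrl.current_tcp_rot(),quat(A),ctrl.current_moment())
p=ctrl.capture("scene"); cv2.imwrite("pics/s6.png",cv2.resize(p["pixels"][120:225,260:400],(800,600),interpolation=cv2.INTER_CUBIC)[:,:,::-1])
E
```

```text
above dx -79.73 dy -4.07 z 119.95 F x -0.05 y -0.30 z -2.44 t 10.4
near dx -75.58 dy -3.22 z 66.73 F x 0.14 y -0.58 z -1.97 t 11.3
True
down dx -76.01 dy -3.27 z 58.17 F x 0.47 y 0.36 z 5.04 t 11.9
 dx -76.01 dy -3.27 z 58.16 F x 0.01 y 0.68 z 5.69 t 12.2
[ 6.96399703e-01  7.17654131e-01 -3.74991512e-05 -1.60183236e-05] [np.float64(0.6964210291904978), np.float64(0.7176334371399147), 0, 0] [ 0.00280848 -0.028272   -0.00403496]
```

```bash
python3 - <<'E'
from h import *
ctrl.move_l(W(-74,-3.3,0.0584),0.01); st("light")
r=ctrl.move_l(W(-66,-3.3,0.0584),0.03); st("adv")
r=ctrl.move_l(W(-59,-3.3,0.0584),0.01,contact_N=4); st(f"contact {r}"); ctrl.sleep(0.2); st()
p=ctrl.capture("wrist"); np.savez("w7.npz",**{k:p[k] for k in("pixels","range_z","camera_matrix","R","t")})
X=np.stack([*[np.array(W(0,0,0.048))[i]+(np.arange(0,-60,-0.15)/1e3)[:,None]*EX[i]+(np.arange(45,-45,-0.15)/1e3)[None]*EY[i] for i in(0,1)],np.full((400,600),0.048)],-1)
cv2.imwrite("pics/o7.png",cv2.remap(p["pixels"],*proj(p,X),cv2.INTER_CUBIC)[:,:,::-1])
E
```

```text
light dx -74.19 dy -3.33 z 58.19 F x -3.18 y 0.25 z 2.13 t 12.7
adv dx -65.35 dy -3.33 z 58.24 F x 1.25 y 0.06 z -1.59 t 13.1
contact False dx -59.06 dy -3.32 z 58.32 F x -0.44 y 0.12 z -2.53 t 14.0
 dx -59.06 dy -3.31 z 58.37 F x -0.19 y -0.31 z -1.68 t 14.2
```

View pics/o7.png

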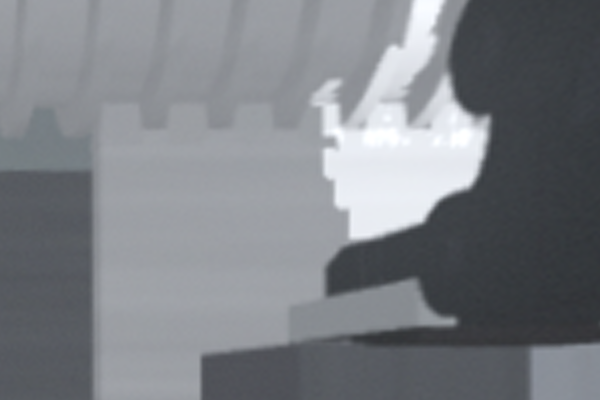

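The teeth went straight into the grooves with no contact on the crests: the tips are at row 103, past the crest edge at row ~132, and the ridges sit between the teeth. Next is a stepwise press to about 10 N.

```bash
python3 - <<'E'
from h import *
def fx(): return np.mean([ctrl.current_force()[:2]@EX for _ in range(5)])
ctrl.move_l(W(-59.2,-3.3,0.0580),0.01); ctrl.sleep(0.2); st("set")
b=fx(); x=-59.2
while x<-54:
    x+=0.3; ctrl.move_l(W(x,-3.3,0.0580),0.01); ctrl.sleep(0.05); f=fx(); st("cmd %.1f rel %.1f"%(x,f-b))
    if f<-8.5: break
for i in range(8):
    f=fx()
    if f>-9.7: x+=0.08
    elif f<-11: x-=0.08
    ctrl.move_l(W(x,-3.3,0.0580),0.01); ctrl.sleep(0.15); st("hold")
E
```

```text
set dx -59.11 dy -3.29 z 58.15 F x -0.72 y 0.17 z 0.59 t 14.7
cmd -58.9 rel -2.7 dx -59.06 dy -3.31 z 58.20 F x -3.43 y -0.81 z 3.41 t 15.0
cmd -58.6 rel -4.9 dx -58.96 dy -3.26 z 58.21 F x -5.58 y -0.35 z 6.56 t 15.3
cmd -58.3 rel -5.0 dx -58.83 dy -3.30 z 58.20 F x -5.68 y 0.07 z 6.01 t 15.6
cmd -58.0 rel -5.6 dx -58.76 dy -3.30 z 58.22 F x -6.36 y -0.67 z 5.97 t 15.9
cmd -57.7 rel -6.0 dx -58.67 dy -3.27 z 58.23 F x -6.68 y -0.25 z 7.22 t 16.2
cmd -57.4 rel -7.3 dx -58.59 dy -3.30 z 58.24 F x -7.97 y 0.53 z 7.90 t 16.5
cmd -57.1 rel -8.3 dx -58.52 dy -3.30 z 58.24 F x -9.06 y 0.30 z 9.04 t 16.8
hold dx -58.49 dy -3.29 z 58.25 F x -8.72 y -0.70 z 8.94 t 17.2
hold dx -58.52 dy -3.30 z 58.21 F x -9.52 y -0.08 z 8.81 t 17.6
hold dx -58.49 dy -3.30 z 58.24 F x -10.17 y 0.09 z 9.22 t 18.0
hold dx -58.50 dy -3.27 z 58.24 F x -9.46 y 0.31 z 10.23 t 18.4
hold dx -58.46 dy -3.27 z 58.25 F x -10.20 y -0.68 z 10.02 t 18.8
hold dx -58.48 dy -3.29 z 58.26 F x -9.59 y -0.63 z 10.56 t 19.2
hold dx -58.50 dy -3.31 z 58.26 F x -10.56 y -0.60 z 9.78 t 19.6
hold dx -58.47 dy -3.30 z 58.25 F x -10.51 y -0.39 z 9.76 t 20.0
```

Part of that force could be ledge friction, since Fz rose to 10 N. I'll relieve the down-force and repeat the press so that Fx really is the force on the screw.

```bash
cat >> h.py <<'E'
def ff(n=6):
    v=[]
    for _ in range(n): v.append(ctrl.current_force()); ctrl.sleep(0.02)
    F=np.mean(v,0); return F[:2]@EX,F[:2]@EY,F[2]
E
python3 - <<'E'
from h import *
x=-57.0; z=0.0580
for i in range(14):
    f=ff()
    if f[2]>2: z+=0.00012
    elif f[2]<-0.5: z-=0.0001
    if f[0]>-10: x+=0.12
    elif f[0]<-11: x-=0.1
    ctrl.move_l(W(x,-3.3,z),0.01)
    P=ctrl.current_position(); d=(P[:2]-C)*1e3
    print("cmd %.2f %.2f"%(x,z*1e3),"F %.1f %.1f %.1f"%f,"at %.2f %.2f %.2f"%(d@EX,d@EY,P[2]*1e3),"t %.1f"%ctrl.current_time_s())
print(ctrl.current_moment())
E
```

```text
cmd -57.00 58.12 F -10.1 -0.4 9.6 at -58.53 -3.27 58.24 t 20.3
cmd -56.88 58.24 F -8.8 -0.5 7.8 at -58.41 -3.31 58.24 t 20.7
cmd -56.76 58.36 F -8.7 -0.5 7.2 at -58.37 -3.29 58.27 t 21.0
cmd -56.64 58.48 F -8.3 -0.1 7.0 at -58.30 -3.30 58.28 t 21.4
cmd -56.52 58.60 F -7.9 -0.1 6.3 at -58.25 -3.30 58.30 t 21.7
cmd -56.40 58.72 F -8.3 -0.3 5.6 at -58.19 -3.30 58.33 t 22.1
cmd -56.28 58.84 F -7.7 -0.0 5.1 at -58.16 -3.32 58.30 t 22.4
cmd -56.16 58.96 F -7.4 -0.4 4.1 at -58.10 -3.31 58.33 t 22.8
cmd -56.04 59.08 F -7.9 -0.4 4.3 at -58.05 -3.33 58.36 t 23.1
cmd -55.92 59.20 F -7.5 -0.1 3.5 at -57.98 -3.34 58.40 t 23.5
cmd -55.80 59.32 F -7.7 0.4 3.0 at -57.95 -3.34 58.38 t 23.8
cmd -55.68 59.44 F -7.8 0.2 2.4 at -57.91 -3.33 58.41 t 24.2
cmd -55.56 59.56 F -7.9 0.1 2.4 at -57.87 -3.34 58.42 t 24.5
cmd -55.44 59.56 F -8.0 -0.1 1.6 at -57.81 -3.31 58.44 t 24.9
[-0.02104754  1.6535621  -0.00760243]
```

```bash
python3 - <<'E'
from h import *
x=-55.44; z=0.05956
for i in range(16):
    f=ff()
    if f[2]>1.5: z+=0.00012
    elif f[2]<-0.5: z-=0.0001
    if f[0]>-11.3: x+=0.25 if f[0]>-10 else 0.1
    elif f[0]<-12.5: x-=0.1
    ctrl.move_l(W(x,-3.3,z),0.01)
    P=ctrl.current_position(); d=(P[:2]-C)*1e3
    print("cmd %.2f %.2f"%(x,z*1e3),"F %.1f %.1f %.1f"%f,"at %.2f %.2f %.2f"%(d@EX,d@EY,P[2]*1e3),"t %.1f"%ctrl.current_time_s())
E
```

```text
cmd -55.19 59.68 F -8.0 0.3 1.6 at -57.71 -3.32 58.45 t 25.2
cmd -54.94 59.68 F -8.1 0.1 1.3 at -57.66 -3.34 58.46 t 25.6
cmd -54.69 59.80 F -8.6 0.2 2.4 at -57.54 -3.32 58.48 t 25.9
cmd -54.44 59.92 F -9.2 0.1 1.9 at -57.50 -3.32 58.47 t 26.3
cmd -54.19 59.92 F -9.6 0.7 1.5 at -57.43 -3.35 58.48 t 26.6
cmd -54.09 60.04 F -10.1 0.2 2.2 at -57.42 -3.33 58.49 t 27.0
cmd -53.99 60.16 F -10.1 0.5 1.8 at -57.38 -3.36 58.53 t 27.3
cmd -53.74 60.16 F -9.6 0.4 1.4 at -57.28 -3.35 58.53 t 27.7
cmd -53.64 60.28 F -10.3 0.2 1.8 at -57.28 -3.38 58.54 t 28.0
cmd -53.54 60.28 F -10.4 0.0 1.3 at -57.24 -3.33 58.57 t 28.4
cmd -53.44 60.40 F -10.7 0.5 1.5 at -57.23 -3.36 58.58 t 28.7
cmd -53.34 60.40 F -10.6 0.3 1.0 at -57.19 -3.38 58.60 t 29.1
cmd -53.24 60.40 F -10.7 0.7 1.2 at -57.16 -3.34 58.58 t 29.4
cmd -53.14 60.52 F -11.1 0.0 1.5 at -57.11 -3.34 58.64 t 29.8
cmd -53.04 60.52 F -11.1 0.1 0.9 at -57.12 -3.34 58.62 t 30.1
cmd -53.04 60.52 F -11.7 0.6 1.1 at -57.11 -3.35 58.64 t 30.5
```

I held about 10–11.7 N for over 2 s with little down-force. Now I'll unload gently until Fx is near zero, keeping contact.

```bash
python3 - <<'E'
from h import *
x=-53.04; z=0.06052
for i in range(30):
    f=ff(4)
    P=ctrl.current_position(); d=(P[:2]-C)*1e3
    print("cmd %.2f %.2f"%(x,z*1e3),"F %.1f %.1f %.1f"%f,"at %.2f %.2f %.2f"%(d@EX,d@EY,P[2]*1e3),"t %.1f"%ctrl.current_time_s())
    if f[0]>-1.5: break
    x-=0.35 if f[0]<-4 else 0.15
    if f[2]<0.3: z-=0.00025
    elif f[2]>2: z+=0.0001
    ctrl.move_l(W(x,-3.3,z),0.012)
print(ctrl.current_tcp_rot(),quat(A))
E
```

```text
cmd -53.04 60.52 F -11.2 0.5 1.0 at -57.14 -3.36 58.60 t 30.5
cmd -53.39 60.52 F -10.8 0.6 0.7 at -57.24 -3.36 58.61 t 30.8
cmd -53.74 60.52 F -9.6 0.6 -0.2 at -57.40 -3.33 58.58 t 31.2
cmd -54.09 60.27 F -9.4 0.6 0.5 at -57.44 -3.35 58.56 t 31.5
cmd -54.44 60.27 F -8.9 0.2 -0.4 at -57.58 -3.34 58.53 t 31.8
cmd -54.79 60.02 F -8.4 0.6 0.6 at -57.62 -3.34 58.52 t 32.1
cmd -55.14 60.02 F -7.5 -0.1 -0.0 at -57.77 -3.33 58.50 t 32.4
cmd -55.49 59.77 F -7.0 0.6 0.3 at -57.81 -3.32 58.44 t 32.7
cmd -55.84 59.52 F -6.6 0.4 0.8 at -57.86 -3.32 58.38 t 33.1
cmd -56.19 59.52 F -5.8 0.2 0.6 at -58.07 -3.30 58.39 t 33.4
cmd -56.54 59.52 F -6.0 0.3 -1.2 at -58.12 -3.31 58.40 t 33.7
cmd -56.89 59.27 F -4.8 0.6 -1.1 at -58.14 -3.30 58.36 t 34.0
cmd -57.24 59.02 F -4.7 0.0 -0.8 at -58.14 -3.32 58.36 t 34.3
cmd -57.59 58.77 F -5.4 0.1 -1.6 at -58.15 -3.33 58.34 t 34.6
cmd -57.94 58.52 F -4.8 -0.3 -0.9 at -58.20 -3.32 58.33 t 35.0
cmd -58.29 58.27 F -4.6 0.2 -1.0 at -58.26 -3.32 58.27 t 35.3
cmd -58.64 58.02 F -3.3 -0.1 0.0 at -58.34 -3.30 58.22 t 35.6
cmd -58.79 57.77 F -3.2 -0.6 2.5 at -58.35 -3.30 58.19 t 35.9
cmd -58.94 57.87 F -2.3 -0.6 2.9 at -58.45 -3.29 58.16 t 36.2
cmd -59.09 57.97 F 0.0 -0.7 3.0 at -58.61 -3.27 58.20 t 36.5
[ 6.96416327e-01  7.17637703e-01 -5.77949436e-04 -3.05535513e-04] [np.float64(0.6964210291904978), np.float64(0.7176334371399147), 0, 0]
```

```bash
python3 - <<'E'
from h import *
ctrl.release(); st("rel")
ctrl.move_l(W(-59.1,-3.3,0.10),0.06); st("up")
ctrl.move_l(W(-70,-60,0.20),0.2); st("view")
p=ctrl.capture("wrist"); np.savez("w8.npz",**{k:p[k] for k in("pixels","range_z","camera_matrix","R","t")})
X=np.stack([*[C[i]+(np.arange(5,-95,-0.2)/1e3)[:,None]*EX[i]+(np.arange(60,-60,-0.2)/1e3)[None]*EY[i] for i in(0,1)],np.full((500,600),0.048)],-1)
cv2.imwrite("pics/o8.png",cv2.remap(p["pixels"],*proj(p,X),cv2.INTER_CUBIC)[:,:,::-1])
Xc=cloud(p); D=Xc[...,:2]-C; dx=D@EX*1e3; dy=D@EY*1e3
m=(np.abs(dy+3)<28)&(dx>-74)&(dx<-26)&(Xc[...,2]>0.044)&(Xc[...,2]<0.055)
A_=np.c_[dx[m],dy[m],np.ones(m.sum())]; print("plate plane",np.linalg.lstsq(A_,Xc[...,2][m]*1e3,rcond=None)[0],m.sum())
m=(np.abs(dy)<55)&(np.abs(dy+3)>38)&(dx>-115)&(dx<-30)&(Xc[...,2]>0.036)&(Xc[...,2]<0.046)
A_=np.c_[dx[m],dy[m],np.ones(m.sum())]; print("ledge plane",np.linalg.lstsq(A_,Xc[...,2][m]*1e3,rcond=None)[0],m.sum())
E
```

```text
rel dx -59.07 dy -3.27 z 57.98 F x 0.61 y -0.52 z 0.37 t 37.2
up dx -59.28 dy -3.32 z 99.75 F x -0.04 y -0.44 z 0.24 t 38.1
view dx -70.30 dy -59.88 z 198.99 F x 0.02 y 0.18 z -0.97 t 38.8
plate plane [-6.96760209e-05 -3.50152944e-04  4.69394970e+01] 2538
ledge plane [-1.45544038e-03  1.18891855e-03  4.08366874e+01] 3310
```

View pics/o8.png

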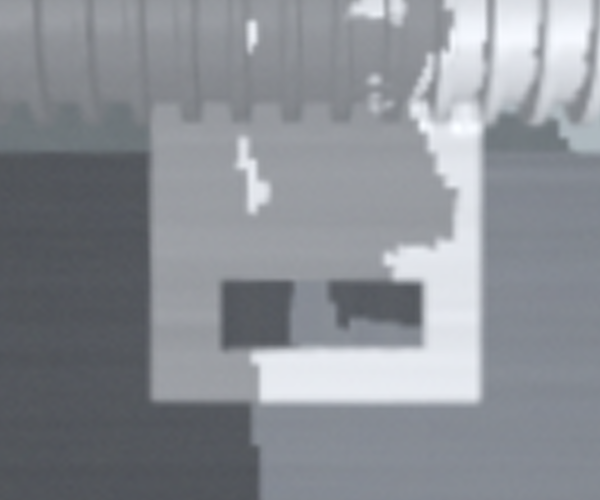

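The leaf lies flat: its plane tilt is about 0 and it sits 6.1 mm above the ledge. The teeth are in the grooves, with the root line at row ~121 against the ridges. I'll take one close check from directly above the crest line for any remaining gap.

```bash
python3 - <<'E'
from h import *
ctrl.move_l(W(-20,-72,0.115),0.15); ctrl.sleep(0.3); st("view")
p=ctrl.capture("wrist"); np.savez("w9.npz",**{k:p[k] for k in("pixels","range_z","camera_matrix","R","t")})
X=np.stack([*[C[i]+(np.arange(-8,-28,-0.05)/1e3)[:,None]*EX[i]+(np.arange(42,-38,-0.1)/1e3)[None]*EY[i] for i in(0,1)],np.full((400,800),0.0465)],-1)
im=cv2.remap(p["pixels"],*proj(p,X),cv2.INTER_CUBIC); im=cv2.normalize(im,None,0,255,cv2.NORM_MINMAX)
cv2.imwrite("pics/o9.png",im[:,:,::-1])
E
```

```text
view dx -19.83 dy -71.90 z 115.88 F x -0.20 y 0.69 z 0.45 t 40.0
```

View pics/o9.png

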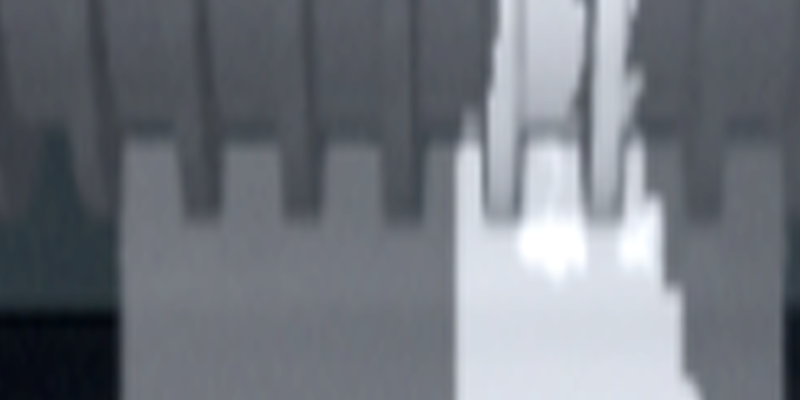

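All the ridges fill the slots down to the roots at row ~217, level with the free crest edge at rows 215–220. The tips at row ~138 are just short of the groove bottoms, so the leaf is home and I'll hand in.

```bash
python3 - <<'E'
from h import *
st(); ctrl.job_done()
E
```

```text
dx -19.88 dy -71.94 z 115.71 F x -1.01 y -0.88 z 0.36 t 40.0
the job is handed in; nothing more can be done
```

The matching 7-tooth leaf is lying flat on the ledge with its teeth fully in the screw's grooves. I handed the job in at about 40 s of the 72 s allowed.

- **Finding the grooves:** I located them by eye with the wrist camera. The teeth went straight in with no contact on the crests, so I did not need to feel along the thread.
- **Pressing home:** I pressed twice:
    - **First press:** it read about 10 N at the wrist, but much of that was friction on the ledge.
    - **Second press:** with the down-force relieved, the wrist read 10 to 11.7 N for over 2 s. That reading includes some friction, so the force on the screw itself was somewhat lower, perhaps 8 to 11 N.
- **Force limit:** wrist force along x, towards the screw, never read above 12 N, well under the 20 N limit.
- **Letting go:** I eased the push off to about 0 N before opening the fingers, then backed clear.
- **Last checks:** the leaf has no measurable tilt and sits 6.1 mm above the ledge surface, matching its thickness. The close view shows no gap between crests and tooth roots, at a resolution of a few tenths of a mm.
- **What disagreed:** the arm's x travel during the second press was about 1.9 mm, more than that force should cause. I put this down to the grip and leaf tilting slightly, but did not check it.
- **Bystanders:** I made no contact with the other leaf, the bottle, the rack or the pipette, but I took no final picture of them.

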